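# Set the sockets out by size on the marked board

### The job

Set the five sockets out on the green board in order of size, each standing upright, hexagonal opening up, and centred on its own round mark: the largest on the mark next to the red end, the smallest at the black end. Do not disturb the ratchet handle, the yellow tin or the wood offcut.

Things in the scene. Friction and masses are not known exactly. Their poses are not given: they have to be found in the camera images.
- socket_a: the smallest of five loose bright-steel wrench sockets: a plain upright cylinder 22 mm in diameter and 36 mm tall, about 70 g, standing on the bench with its hexagonal opening up. Origin at the centre of its underside, z up along its axis; it is round, so its yaw means nothing
- socket_b: the second smallest of five loose bright-steel wrench sockets: a plain upright cylinder 29 mm in diameter and 42 mm tall, about 120 g, standing on the bench with its hexagonal opening up. Origin at the centre of its underside, z up along its axis; it is round, so its yaw means nothing
- socket_c: the middle of five loose bright-steel wrench sockets: a plain upright cylinder 36 mm in diameter and 48 mm tall, about 200 g, standing on the bench with its hexagonal opening up. Origin at the centre of its underside, z up along its axis; it is round, so its yaw means nothing
- socket_d: the second largest of five loose bright-steel wrench sockets: a plain upright cylinder 43 mm in diameter and 54 mm tall, about 300 g, standing on the bench with its hexagonal opening up. Origin at the centre of its underside, z up along its axis; it is round, so its yaw means nothing
- socket_e: the largest of five loose bright-steel wrench sockets: a plain upright cylinder 50 mm in diameter and 60 mm tall, about 420 g, standing on the bench with its hexagonal opening up. Origin at the centre of its underside, z up along its axis; it is round, so its yaw means nothing
- board: green board fixed on the bench, 90 (its x) x 440 (its y) x 15 mm thick, with five identical round marks (58 mm white rings, wood-coloured middles) in a row at x = 0, y = -144, -72, 0, +72, +144 mm in its frame. Origin at the centre of its underside: the marks lie at z = 15 mm. Yaw within 0.2 rad of zero. Outside the last marks a 22 mm high block stands across each end
- end_red: the red end block fixed across one end of the board, 90 x 20 mm and 22 mm high, centred 207 mm from the board's centre along the board's y axis, at the +y end or the -y end; the other end carries a black block of the same size. Origin at the centre of its underside, on the board's top
- ratchet: bystander: ratchet handle with black grip, about 217 mm long, lying on the bench beyond the board (up to 29 mm high). Origin on the bench under its shaft
- wax_tin: bystander: yellow tin, 70 mm in diameter and 60 mm tall, standing to the left. Origin at the centre of its underside
- offcut: bystander: dark wood offcut, 120 x 50 x 30 mm, lying to the right. Origin at the centre of its underside

How it is judged:
By the outcome, as a careful person would: the job done as asked, in the order asked, and still so for the second after the job is handed in, with the robot touching nothing.
It also fails if it takes over 101 s, if anything falls off the work surface, if the arm or the gripper's body presses on something with over 40 N, if the wrist force passes 120 N, or if a joint passes its speed limit or range.

### The arm

A 7-joint arm with a two-finger parallel gripper is mounted at the origin on the work surface. World frame = base frame: x ahead of the robot, y to its left, z up, the work surface at z = 0. Lengths are in mm, angles in degrees, forces in N, time in s.
With the tool pointing down it reaches from about 425 to 825 mm from the base axis. Payload 3.6 kg.
Tool frame: the origin (TCP) lies on the mounting face of the last link; the fingertips stand 186 mm ahead of it and the grasp point (between the pads) lies 167 mm ahead of it; y points along the fingers, z is the direction in which the jaws open and shut, and the axes are right-handed (so a half turn about y gives the same grasp; the last joint's range is limited). The gripper opens to 93 mm and grips with 3 to 60 N. Pads are 15 mm wide; open, the fingers measure 128 mm over their backs; the gripper's body (75 mm by 188 mm) begins 65 mm behind the grasp point.
Start: joints at [-72.336, 35.231, -0.722, 81.555, 0.464, 63.22, -2.315], TCP at [213.552, 613.898, 404.74] pointing down, gripper open.
Joint ranges: [-178.69, 178.69], [-17.37, 117.87], [-77.05, 75.6], [15.02, 138.74], [-78.02, 258.01], [0.78, 113.62], [-162.83, 162.83]. Speed limits (degrees/s): [159.86, 159.86, 180, 180, 180, 180, 180].

### API

Orientations are given as [roll, pitch, yaw] about the fixed x, y, z axes, in that order (R = Rz(yaw) Ry(pitch) Rx(roll)).
In Python, from station import arm, optics, close_job gives the robot as it stands.
- The arm moves only by the shell command python3 -m handwheel 'ROWS' [FORCE]. ROWS is JSON, a list of rows, each a list of 7 numbers: the shift along the world's x, y, z scaled (see below), then the turn, a rotation vector about the world's x, y, z scaled (see below), then the closure, from -1 (fully open) to 1 (shut), so that 0 is half open. In form: [[x, y, z, rx, ry, rz, claw], ...]. A call has 1 to 10 rows; each row is the pose to reach, as a shift and turn from the pose commanded when the call began; what a row does not reach only later rows make up. The controller multiplies each number of a shift by 100 mm and each number of a turn by 90 degrees. A row lasts 1/8 s, in which the tool goes at most 62.5 mm and 10.7 degrees, less where a joint would pass 70% of its speed; a pose out of reach is approached as far as the arm can. A call with a number of a shift or a turn outside -1 to 1 is refused whole. A call with a gripper value outside its range is refused whole. The fingers move at their own pace and stop on an object; FORCE is the grip in N (left out, the last holds). Time passes only in rows, so rows that repeat a pose let the fingers close. It gives the time, the measured TCP pose, the force and the opening at its end, in the units of the state.
- arm.observe(): the state, without advancing time (a new reading comes with each control period).
- optics.read_camera(name): name is "side" or "top" or "wrist"; returns a dict with "img" (480x640x3 uint8, blue, green, red), "mtx" (3x3 intrinsics, pixels), "D" ([k1, k2, p1, p2, k3] as OpenCV has them; the pictures are not rectified), "cam_to_world" (4x4, takes a point from camera to world coordinates). Camera axes: x right, y down, z forward; pixel columns grow to the right and rows downward; lengths in mm; the calibration is good to about 2 mm. A picture is of the moment at which its call begins. There is no depth.
- close_job(): hands the job in, once; it reports no verdict.
The state is a dict: "t": time; "joints": joint angles; "dq": joint speeds; "effort": joint torques, N m; "position": TCP position; "eef_rot": TCP orientation; "force": force on the tool from outside, world axes, zero at the start; "ft_torque": the same for the moment, N m; "grip_width": finger opening in mm.
Only numpy, scipy, OpenCV 4.12 (cv2) and the standard library are available. Lean on these libraries where they do the work, as an engineer would, in place of code of your own. Each camera call takes 0.05 s, during which the arm holds its last target. There are 200 camera calls.

## Working session

There is one attempt and no reset: what is moved stays moved. The work goes in short steps, Python scripts to look and compute and a shell command to move; the robot and the scene stay as the last step left them, time stands still between calls to the robot, and variables do not carry over. Pictures are saved under pics/ and viewed, about 12 in all and at most 16, crops included, and the job is handed in when it is done.

```bash
mkdir -p pics; ls; python3 - <<'E'
from station import arm, optics
import cv2
s=arm.observe()
for k in s: print(k,s[k])
for n in("top","side"):
    c=optics.read_camera(n); cv2.imwrite(f"pics/{n}0.png",c["img"]); print(n,c["mtx"],c["D"],c["cam_to_world"])
E
```

```text
pics
t 0.0
joints [-72.33644478  35.28717107  -0.7233005   81.63972158   0.46607008
  63.22135801  -2.3138666 ]
dq [ 0.02224484  0.0777434  -0.00248235  0.04024541 -0.05107503  0.03319168
 -0.20407344]
effort [-2.98075784e-04 -4.58940482e+01  2.09274678e-01 -1.65743834e+01
 -6.10578060e-02  2.07765133e-02  2.48364931e-04]
position [213.44961794 613.61340241 403.61339872]
eef_rot [-9.01452975e+01 -3.59493512e-03 -1.91759537e+01]
force [ 0.56857542  0.07479196 -0.26858906]
ft_torque [-0.01713747  0.00122062 -0.00411563]
grip_width 93.08972341941163
top [[606.53610831   0.         321.23560184]
 [  0.         606.53610831 237.35681069]
 [  0.           0.           1.        ]] [-0.0967169  0.         0.         0.         0.       ] [[ 1.78612602e-02 -9.86887790e-01  1.60416535e-01  3.68384793e+02]
 [-9.99840369e-01 -1.77037304e-02  2.41130770e-03 -1.82339176e+00]
 [ 4.60280943e-04 -1.60433996e-01 -9.87046463e-01  1.55703115e+03]
 [ 0.00000000e+00  0.00000000e+00  0.00000000e+00  1.00000000e+00]]
side [[500.40621542   0.         313.97587814]
 [  0.         500.40621542 245.18722725]
 [  0.           0.           1.        ]] [-0.04118471  0.          0.          0.          0.        ] [[ 7.13235610e-01 -5.34489865e-01  4.53448508e-01  1.20757886e+02]
 [-7.00915047e-01 -5.47206255e-01  4.57475039e-01 -5.17828702e+02]
 [ 3.61408805e-03 -6.44116370e-01 -7.64918976e-01  9.00318617e+02]
 [ 0.00000000e+00  0.00000000e+00  0.00000000e+00  1.00000000e+00]]
```

View pics/top0.png

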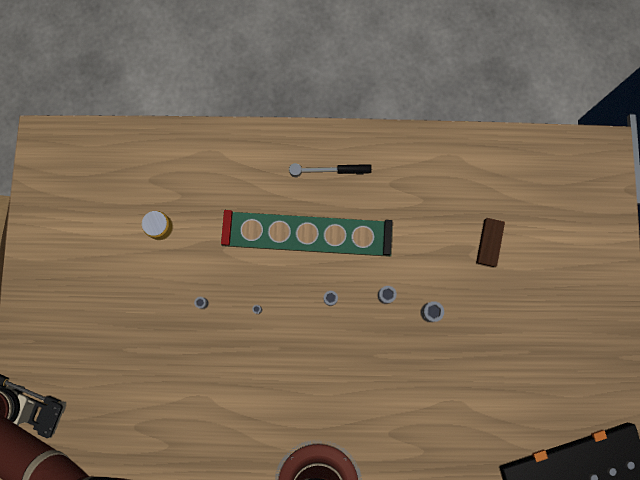

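View pics/side0.png

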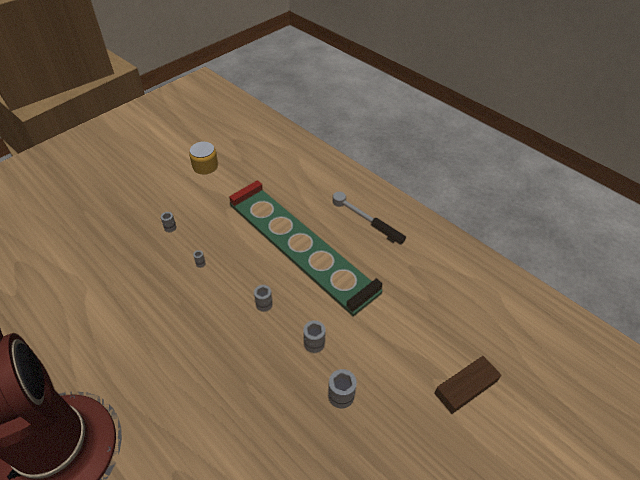

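```bash
cat > h.py <<'E'
import numpy as np, cv2
from station import arm, optics
H=dict(a=36,b=42,c=48,d=54,e=60)
def shot(n,f=None):
    c=optics.read_camera(n)
    if f: cv2.imwrite(f"pics/{f}.png",c["img"])
    return c
def ray(c,uv):
    p=cv2.undistortPoints(np.array(uv,float).reshape(-1,1,2),c["mtx"],c["D"]).reshape(-1,2)
    T=c["cam_to_world"]; return T[:3,3],np.c_[p,np.ones(len(p))]@T[:3,:3].T
def plane(c,uv,z):
    o,d=ray(c,uv); return (o+d*((z-o[2])/d[:,2])[:,None])[:,:2]
def project(c,P):
    T=np.linalg.inv(c["cam_to_world"]); r=cv2.Rodrigues(T[:3,:3])[0]
    return cv2.projectPoints(np.array(P,float).reshape(-1,1,3),r,T[:3,3],c["mtx"],c["D"])[0].reshape(-1,2)
def blobs(m,lo,hi):
    n,_,st,ce=cv2.connectedComponentsWithStats(m.astype(np.uint8))
    return [(ce[i],st[i]) for i in range(1,n) if lo<st[i][4]<hi]
E
python3 - <<'E'
from h import *
t=shot("top"); s=shot("side")
G={"top":dict(b=(201,302),a=(257,309),c=(330,298),d=(387,294),e=(433,312)),
"side":dict(b=(168,218),a=(199,256),c=(263,292),d=(315,330),e=(342,381))}
for n,c in(("top",t),("side",s)):
    hsv=cv2.cvtColor(c["img"],cv2.COLOR_BGR2HSV); v=hsv[...,2].astype(int)
    print(n)
    for k,(u,w) in G[n].items():
        r=16; sub=hsv[w-r:w+r,u-r:u+r]; dark=(sub[...,1]<110)&(sub[...,2]<115); bl=[(ce+[u-r,w-r],st) for ce,st in blobs(dark,4,500)]
        sil=blobs(sub[...,1]<75,10,900)
        print(k,[(ce.round(1).tolist(),st[4],plane(c,ce,H[k]).round(1).tolist()) for ce,st in bl],
          "sil",[((ce+[u-r,w-r]).round(1).tolist(),st[4],plane(c,ce+[u-r,w-r],H[k]/2).round(1).tolist()) for ce,st in sil])
    g=(hsv[...,0]>60)&(hsv[...,0]<90)&(hsv[...,1]>90)
    cs,hi=cv2.findContours(g.astype(np.uint8),cv2.RETR_CCOMP,cv2.CHAIN_APPROX_NONE)
    M=[]
    for q,hh in zip(cs,hi[0]):
        if hh[3]>=0 and cv2.contourArea(q)>150:
            e=cv2.fitEllipse(q); M.append(plane(c,e[0],15)[0])
    M=np.array(sorted(M,key=lambda p:-p[1])); print(M.round(1).tolist())
    if len(M)>1: d=M[0]-M[-1]; print("centre",M.mean(0),"yaw",np.degrees(np.arctan2(-d[0],d[1])),np.linalg.norm(d))
E
```

```text
top
b [([205.4, 303.5], np.int32(42), [[442.2, 288.2]]), ([199.5, 302.2], np.int32(49), [[445.0, 303.2]])] sil [([200.7, 302.4], np.int32(147), [[445.5, 304.4]])]
a [([257.6, 309.3], np.int32(46), [[430.6, 157.5]])] sil [([256.6, 308.8], np.int32(76), [[432.6, 162.2]])]
c [([330.4, 297.3], np.int32(76), [[463.2, -23.7]]), ([328.7, 303.4], np.int32(18), [[448.1, -19.7]])] sil [([330.2, 297.5], np.int32(185), [[464.2, -23.4]])]
d [([380.6, 297.9], np.int32(55), [[463.4, -147.9]]), ([387.6, 293.6], np.int32(111), [[474.3, -165.2]])] sil [([386.9, 294.2], np.int32(275), [[474.9, -166.2]])]
e [([424.6, 313.9], np.int32(99), [[425.4, -255.9]]), ([433.9, 311.0], np.int32(149), [[432.9, -279.1]])] sil [([432.4, 311.4], np.int32(400), [[433.2, -280.7]])]
[[636.7, 183.7], [633.5, 111.5], [630.0, 39.8], [627.0, -31.9], [623.9, -104.0]]
centre [630.2121078   39.84948471] yaw -2.547313789760722 288.01819434539436
side
b [([166.3, 215.5], np.int32(41), [[443.9, 305.2]]), ([168.9, 224.6], np.int32(171), [[431.9, 276.1]])] sil [([168.0, 221.5], np.int32(234), [[443.7, 305.9]])]
a [([199.4, 259.8], np.int32(136), [[422.8, 145.7]])] sil [([198.8, 258.0], np.int32(156), [[431.2, 164.6]])]
c [([262.1, 291.5], np.int32(96), [[461.7, -22.4]]), ([263.9, 301.7], np.int32(190), [[447.9, -44.0]])] sil [([262.8, 296.2], np.int32(370), [[464.5, -18.6]])]
d [([314.1, 329.4], np.int32(163), [[473.1, -164.0]]), ([313.7, 340.7], np.int32(193), [[455.1, -181.1]])] sil [([314.0, 333.2], np.int32(519), [[478.0, -158.8]])]
e [([342.2, 381.5], np.int32(265), [[431.4, -278.2]]), ([339.2, 392.8], np.int32(137), [[412.0, -289.1]])] sil [([341.9, 383.5], np.int32(696), [[439.2, -272.0]])]
[]
```

```bash
python3 -m handwheel '[[0.6,-0.6,0,0,0,-0.12,-1],[1,-1,0,0,0,-0.24,-1],[1,-1,0,0,0,-0.36,-1],[1,-1,0,0,0,-0.4,-1]]' && python3 -m handwheel '[[0.5,-0.6,-0.3,0,0,-0.12,-1],[1,-1,-0.5,0,0,-0.24,-1],[1,-1,-0.5,0,0,-0.36,-1],[1,-1,-0.5,0,0,-0.39,-1],[1,-1,-0.5,0,0,-0.39,-1]]'; python3 -c "
from h import *
shot('wrist','w1');c=optics.read_camera('wrist');print(c['mtx'],c['cam_to_world'],arm.observe())"
```

```text
t: 0.7
position: [315.7, 512.0, 404.9]
eef_rot: [-90.0, -0.1, -55.6]
force: [-0.7, 1.2, -0.1]
grip_width: 93.4
t: 1.32
position: [413.6, 413.8, 354.4]
eef_rot: [-90.0, -0.0, -90.3]
force: [-0.0, -0.3, 0.5]
grip_width: 92.8
[[425.42618539   0.         316.84864177]
 [  0.         425.42618539 241.85468903]
 [  0.           0.           1.        ]] [[ 9.99989503e-01 -4.18002459e-03 -1.87671441e-03  4.13356289e+02]
 [-4.53628928e-03 -9.60869231e-01 -2.76965239e-01  4.90775852e+02]
 [-6.45555620e-04  2.76970845e-01 -9.60878106e-01  3.34788690e+02]
 [ 0.00000000e+00  0.00000000e+00  0.00000000e+00  1.00000000e+00]] {'t': 1.425, 'joints': array([-58.54935669,  33.32055221,  18.11505525,  96.79329311,
       -12.57474449,  51.89581882, -35.58697106]), 'dq': array([-0.14078544, -0.10669554, -0.10758864, -0.12812086,  0.13115734,
        0.05102227, -0.00519255]), 'effort': array([ 2.64533618e-01, -4.11304629e+01,  3.63030553e+00, -1.42871296e+01,
       -3.71441420e-02, -3.32918612e-02, -1.92155567e-03]), 'position': array([413.10941232, 414.36736669, 354.68971578]), 'eef_rot': array([-9.00272158e+01,  1.56722654e-02, -9.01657492e+01]), 'force': array([-0.29286806,  0.85270232,  0.16863279]), 'ft_torque': array([-0.07462109,  0.09980262,  0.00687983]), 'grip_width': 93.17287469804916}
```

View pics/w1.png

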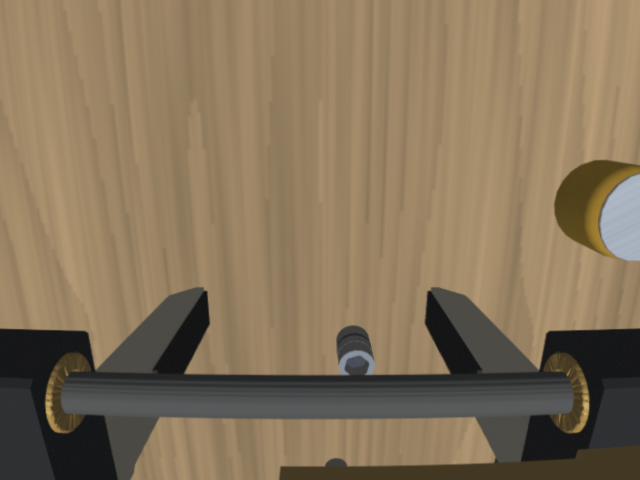

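```bash
python3 -m handwheel '[[0.31,-0.6,-0.3,0,0,0,-1],[0.31,-1,-0.64,0,0,0,-1],[0.31,-1,-0.64,0,0,0,-1]]' && python3 -m handwheel '[[0,-0.1,0,0,0,-0.02,-1],[0,-0.1,0,0,0,-0.02,-1],[0,-0.1,0,0,0,-0.02,-1]]'; python3 - <<'E'
from h import *
c=shot('wrist','w2'); uv=project(c,[[444.5,304,42],[444.5,304,0]]); print(uv)
u,v=uv[0].astype(int); sub=c['img'][v-60:v+60,u-60:u+60]; hsv=cv2.cvtColor(sub,cv2.COLOR_BGR2HSV)
cv2.imwrite('pics/w2c.png',cv2.resize(np.hstack([sub,cv2.cvtColor(hsv[...,1],8),cv2.cvtColor(hsv[...,2],8)]),None,fx=2,fy=2,interpolation=0))
print(hsv[60,::6].tolist())
E
```

```text
t: 1.8
position: [444.4, 309.1, 288.5]
eef_rot: [-90.3, -0.4, -90.6]
force: [0.5, 0.2, 1.1]
grip_width: 93.0
t: 2.17
position: [444.4, 305.2, 291.4]
eef_rot: [-89.9, 0.1, -92.0]
force: [0.4, 0.6, 0.2]
grip_width: 92.9
[[317.04298579 262.10279463]
 [316.94627355 241.81583735]]
[[17, 90, 158], [17, 89, 149], [17, 90, 155], [17, 90, 151], [18, 90, 158], [17, 92, 161], [106, 35, 159], [109, 30, 136], [111, 48, 90], [112, 51, 90], [111, 48, 91], [112, 50, 91], [112, 44, 86], [108, 35, 160], [15, 31, 148], [18, 89, 154], [17, 89, 160], [17, 88, 154], [18, 91, 146], [17, 89, 161]]
```

View pics/w2c.png

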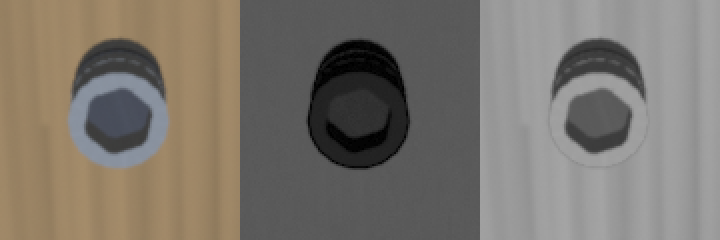

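```bash
cat >> h.py <<'E'
def rim(c,k,xy,dz=0):
    """centre of the bright top rim near the expected place, mm; and its diameter"""
    u,v=project(c,[[*xy,H[k]+dz]])[0]; hsv=cv2.cvtColor(c["img"],cv2.COLOR_BGR2HSV)
    m=cv2.inRange(hsv,(95,10,118),(125,120,255))
    cs=[q for q in cv2.findContours(m,0,1)[0] if cv2.contourArea(q)>100]
    q=min(cs,key=lambda q:np.hypot(*(cv2.minEnclosingCircle(q)[0]-np.array([u,v]))))
    e=cv2.fitEllipse(cv2.convexHull(q)); p=plane(c,q.reshape(-1,2),H[k]+dz)
    return plane(c,e[0],H[k]+dz)[0].round(1), round(2*float(cv2.minEnclosingCircle(p.astype(np.float32))[1]),1)
def marks(c):
    hsv=cv2.cvtColor(c["img"],cv2.COLOR_BGR2HSV); g=cv2.inRange(hsv,(60,90,0),(90,255,255)); o=[]
    cs,hi=cv2.findContours(g,cv2.RETR_CCOMP,cv2.CHAIN_APPROX_NONE)
    for q,hh in zip(cs,hi[0]):
        if hh[3]>=0 and cv2.contourArea(q)>1500:
            e=cv2.fitEllipse(q); o.append(plane(c,e[0],15)[0].round(1).tolist())
    return o
def look(k,xy,dz=0,f=None):
    c=shot("wrist",f); s=arm.observe(); print(k,rim(c,k,xy,dz),"tcp",s["position"].round(1),s["eef_rot"].round(1),"marks",marks(c) if dz else "")
E
python3 -c "
from h import *
look('b',(444.5,304))"
```

```text
b (array([443.7, 304.5]), 28.5) tcp [444.3 304.9 291.1] [-90.    0.1 -92. ] marks
```

```bash
python3 -m handwheel '[[0,0,-0.6,0,0,0,-1],[0,0,-0.9,0,0,0,-1],[0,0,-1,0,0,0,-1],[0,0,-1,0,0,0,-1],[0,0,-1,0,0,0,1],[0,0,-1,0,0,0,1],[0,0,-1,0,0,0,1],[0,0,-1,0,0,0,1],[0,0,-1,0,0,0,1],[0,0,-1,0,0,0,1]]' 30; python3 -m handwheel '[[0,0,0,0,0,0,1],[0,0,0,0,0,0,1],[0,0,0.3,0,0,0,1],[0,0,0.7,0,0,0,1],[0,0,1,0,0,0,1],[0,0,1,0,0,0,1]]'
```

```text
t: 3.52
position: [444.5, 303.9, 190.7]
eef_rot: [-90.0, -0.0, -92.1]
force: [0.7, 0.4, 0.5]
grip_width: 37.7
t: 4.28
position: [445.1, 304.1, 292.5]
eef_rot: [-89.8, 0.2, -92.1]
force: [-0.1, 0.6, -1.6]
grip_width: 28.5
```

```bash
python3 -m handwheel '[[0.22,-0.4,0,0,0,0,1],[0.45,-0.84,0,0,0,0,1]]'; python3 -m handwheel '[[0.22,-0.4,0,0,0,0,1],[0.45,-0.84,0,0,0,0,1]]';python3 -m handwheel '[[0.22,-0.4,0,0,0,0,1],[0.45,-0.84,0,0,0,0,1]]';python3 -m handwheel '[[0.22,-0.4,0,0,0,-0.005,1],[0.46,-0.84,0,0,0,-0.005,1],[0.46,-0.84,0,0,0,-0.005,1],[0.46,-0.84,0,0,0,-0.005,1]]'; python3 - <<'E'
from h import *
look('b',(627,-32),100,'w3'); t=shot('top')
E
```

```text
t: 4.53
position: [489.2, 219.8, 289.0]
eef_rot: [-90.1, -0.0, -91.9]
force: [1.0, -0.5, -1.0]
grip_width: 28.6
t: 4.78
position: [534.5, 134.9, 288.8]
eef_rot: [-90.2, -0.0, -92.0]
force: [0.7, 0.7, -2.5]
grip_width: 28.4
t: 5.03
position: [579.5, 51.0, 288.6]
eef_rot: [-90.2, 0.0, -92.0]
force: [-0.2, 0.2, -0.9]
grip_width: 28.4
t: 5.52
position: [624.9, -31.6, 288.7]
eef_rot: [-90.2, 0.1, -92.5]
force: [-0.1, -0.2, -2.5]
grip_width: 28.5
b (array([624.2, -29.8]), 29.4) tcp [624.9 -30.6 289.1] [-90.2   0.1 -92.4] marks [[628.9, 41.4]]
```

View pics/w3.png

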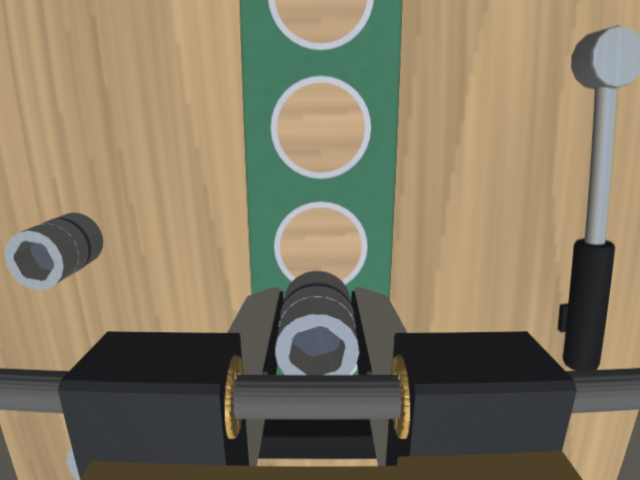

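```bash
python3 -m handwheel '[[0.02,-0.01,-0.4,0,0,0,1],[0.02,-0.01,-0.7,0,0,0,1],[0.02,-0.01,-0.81,0,0,0,1],[0.02,-0.01,-0.81,0,0,0,1],[0.02,-0.01,-0.81,0,0,0,1]]'; python3 - <<'E'
from h import *
look('b',(627,-32),15.5,'w4')
E
```

```text
t: 6.25
position: [628.1, -32.8, 211.1]
eef_rot: [-89.9, 0.0, -92.5]
force: [0.2, -0.4, -2.1]
grip_width: 28.5
b (array([628.1, -34.9]), 29.9) tcp [628.1 -33.  211.2] [-89.8   0.  -92.5] marks [[629.0, 41.4]]
```

View pics/w4.png

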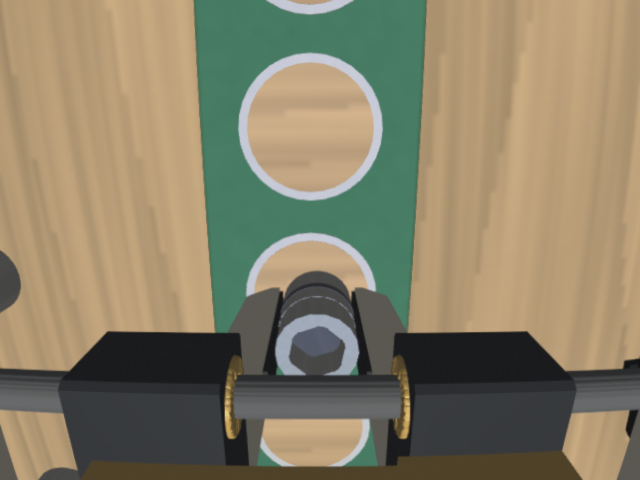

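```bash
python3 -m handwheel '[[-0.015,0.015,-0.03,0,0,0,1],[-0.015,0.015,-0.045,0,0,0,1],[-0.015,0.015,-0.045,0,0,0,1]]'; python3 - <<'E'
from h import *
z=arm.observe()["position"][2]; look('b',(627,-32),z-190.7)
E
```

```text
t: 6.68
position: [626.0, -31.3, 205.7]
eef_rot: [-90.0, 0.0, -92.5]
force: [-0.4, 0.0, 2.0]
grip_width: 28.5
b (array([625.7, -30.4]), 28.8) tcp [626.  -31.3 205.7] [-90.    0.  -92.5] marks [[629.0, 41.4]]
```

```bash
python3 -m handwheel '[[0,0,0,0,0,0,0.5],[0,0,0,0,0,0,0],[0,0,0,0,0,0,0],[0,0,0.1,0,0,0,0],[0,0,0.5,0,0,0,-0.2],[0,0,0.85,0,0,0,-0.2],[0,0,0.85,0,0,0,-0.2]]'; python3 -c "
from h import *
look('b',(627,-32),15)"; python3 -m handwheel '[[-0.45,0.4,0,0,0,0,-0.2],[-0.9,0.9,0,0,0,0,-0.2]]';python3 -m handwheel '[[-0.45,0.45,0,0,0,0,-0.2],[-1,0.95,0,0,0,0,-0.2],[-1,0.99,0,0,0,0,-0.2],[-1,1,0,0,0,0,-0.2]]';python3 -c "
from h import *
look('a',(431,160))"
```

```text
t: 7.6
position: [627.2, -32.1, 294.1]
eef_rot: [-89.6, -0.0, -92.5]
force: [0.5, 0.8, 0.5]
grip_width: 55.7
b (array([626.1, -18.8]), 49.7) tcp [626.4 -31.8 292. ] [-89.8  -0.  -92.5] marks [[625.3, -31.1], [628.5, 41.0]]
t: 7.9
position: [537.7, 54.9, 289.0]
eef_rot: [-90.1, -0.0, -92.7]
force: [1.7, 1.3, -0.2]
grip_width: 55.6
t: 8.4
position: [438.9, 155.5, 289.8]
eef_rot: [-90.0, -0.0, -92.4]
force: [0.4, -1.5, 0.1]
grip_width: 55.5
a (array([431. , 162.2]), 21.5) tcp [440.  154.5 290. ] [-90.   -0.  -92.5] marks
```

```bash
python3 -m handwheel '[[-0.09,0.065,-0.5,0,0,0,-0.2],[-0.09,0.065,-0.9,0,0,0,-0.2],[-0.09,0.065,-1,0,0,0,-0.2],[-0.09,0.065,-1,0,0,0,-0.2],[-0.09,0.065,-1,0,0,0,1],[-0.09,0.065,-1,0,0,0,1],[-0.09,0.065,-1,0,0,0,1],[-0.09,0.065,-1,0,0,0,1],[-0.09,0.065,-1,0,0,0,1],[-0.09,0.065,-1,0,0,0,1]]' 30; python3 -m handwheel '[[0,0,0,0,0,0,1],[0,0,0.3,0,0,0,1],[0,0,0.7,0,0,0,1],[0,0,1,0,0,0,1],[0,0,1,0,0,0,1]]'
```

```text
t: 9.7
position: [430.4, 161.5, 190.7]
eef_rot: [-90.0, 0.0, -92.5]
force: [0.1, 0.7, 5.9]
grip_width: 21.6
t: 10.32
position: [430.6, 161.5, 291.7]
eef_rot: [-89.8, 0.1, -92.5]
force: [-0.1, 0.2, -0.7]
grip_width: 21.9
```

```bash
python3 -m handwheel '[[0.32,-0.44,0,0,0,0,1],[0.64,-0.88,0,0,0,0,1]]'; python3 -m handwheel '[[0.32,-0.44,0,0,0,0,1],[0.64,-0.88,0,0,0,0,1]]';python3 -m handwheel '[[0.32,-0.44,0,0,0,0,1],[0.64,-0.89,0,0,0,0,1],[0.64,-0.89,0,0,0,0,1],[0.64,-0.89,-0.4,0,0,0,1],[0.64,-0.89,-0.78,0,0,0,1],[0.64,-0.89,-0.78,0,0,0,1],[0.64,-0.89,-0.78,0,0,0,1]]'; python3 - <<'E'
from h import *
z=arm.observe()["position"][2]; look('a',(623,-103),z-190.7)
E
```

```text
t: 10.58
position: [494.4, 73.3, 288.9]
eef_rot: [-90.1, 0.0, -92.4]
force: [0.5, 0.3, 0.3]
grip_width: 21.5
t: 10.82
position: [558.6, -15.9, 288.3]
eef_rot: [-90.2, 0.0, -92.5]
force: [0.9, 0.5, -0.1]
grip_width: 21.8
t: 11.7
position: [622.3, -103.1, 212.6]
eef_rot: [-90.0, 0.0, -92.5]
force: [0.1, -0.3, 0.1]
grip_width: 21.5
a (array([ 621.7, -103. ]), 22.1) tcp [ 622.6 -103.4  213.4] [-89.9   0.  -92.5] marks [[626.1, -30.7]]
```

```bash
python3 -m handwheel '[[0.008,0.005,-0.04,0,0,0,1],[0.008,0.005,-0.07,0,0,0,1],[0.008,0.005,-0.07,0,0,0,1]]'; python3 - <<'E'
from h import *
z=arm.observe()["position"][2]; look('a',(623,-103),z-190.7)
E
```

```text
t: 12.12
position: [623.0, -103.1, 205.3]
eef_rot: [-90.0, 0.0, -92.5]
force: [0.1, 0.5, -0.2]
grip_width: 21.8
a (array([ 622.4, -103. ]), 22.7) tcp [ 623.  -103.1  205.3] [-90.    0.  -92.5] marks [[625.8, -30.5]]
```

```bash
python3 -m handwheel '[[0,0,0,0,0,0,0.5],[0,0,0,0,0,0,0.2],[0,0,0,0,0,0,0.2],[0,0,0.1,0,0,0,0.2],[0,0,0.5,0,0,0,-0.4],[0,0,0.85,0,0,0,-0.4],[0,0,0.85,0,0,0,-0.4]]'; python3 -m handwheel '[[-0.4,0.2,0,0,0,0,-0.4],[-0.8,0.4,0,0,0,0,-0.4]]';python3 -m handwheel '[[-0.4,0.2,0,0,0,0,-0.4],[-0.8,0.4,0,0,0,0,-0.4],[-0.8,0.4,0,0,0,0,-0.4],[-0.8,0.4,0,0,0,0,-0.4]]';python3 -c "
from h import *
look('c',(463,-23))"
```

```text
t: 13.05
position: [624.1, -103.6, 294.3]
eef_rot: [-89.6, -0.1, -92.5]
force: [0.7, -0.1, 0.7]
grip_width: 62.1
t: 13.3
position: [541.7, -62.7, 289.6]
eef_rot: [-90.1, 0.0, -92.5]
force: [-0.8, 0.8, -0.3]
grip_width: 65.1
t: 13.8
position: [463.6, -23.3, 290.3]
eef_rot: [-89.9, -0.0, -92.5]
force: [0.8, 0.1, 0.7]
grip_width: 65.1
c (array([462.2, -22.3]), 35.6) tcp [464.  -23.6 290.3] [-89.9  -0.  -92.6] marks
```

```bash
python3 -m handwheel '[[-0.015,0,-0.5,0,0,0,-0.4],[-0.015,0,-0.9,0,0,0,-0.4],[-0.015,0,-0.97,0,0,0,-0.4],[-0.015,0,-0.97,0,0,0,-0.4],[-0.015,0,-0.97,0,0,0,1],[-0.015,0,-0.97,0,0,0,1],[-0.015,0,-0.97,0,0,0,1],[-0.015,0,-0.97,0,0,0,1],[-0.015,0,-0.97,0,0,0,1],[-0.015,0,-0.97,0,0,0,1]]' 35; python3 -m handwheel '[[0,0,0,0,0,0,1],[0,0,0.3,0,0,0,1],[0,0,0.7,0,0,0,1],[0,0,1,0,0,0,1],[0,0,1,0,0,0,1]]'
```

```text
t: 15.1
position: [461.8, -23.1, 193.9]
eef_rot: [-89.9, 0.0, -92.5]
force: [-0.2, 0.4, 5.2]
grip_width: 35.5
t: 15.72
position: [461.9, -23.1, 294.6]
eef_rot: [-89.8, 0.0, -92.5]
force: [0.1, 1.0, -2.1]
grip_width: 35.7
```

```bash
python3 -m handwheel '[[0.42,0.16,0,0,0,0,1],[0.84,0.32,0,0,0,0,1]]';python3 -m handwheel '[[0.42,0.16,0,0,0,0,1],[0.84,0.32,0,0,0,0,1],[0.84,0.32,0,0,0,0,1],[0.84,0.32,-0.4,0,0,0,1],[0.84,0.32,-0.79,0,0,0,1],[0.84,0.32,-0.79,0,0,0,1],[0.84,0.32,-0.79,0,0,0,1]]'; python3 - <<'E'
from h import *
z=arm.observe()["position"][2]; look('c',(629,41),z-193.9)
E
```

```text
t: 15.98
position: [545.8, 9.1, 291.5]
eef_rot: [-90.2, -0.0, -92.6]
force: [1.3, 0.8, -0.9]
grip_width: 35.6
t: 16.85
position: [629.1, 40.4, 214.4]
eef_rot: [-90.1, -0.0, -92.6]
force: [-0.2, 0.3, -0.9]
grip_width: 35.4
c (array([628.5,  40.2]), 36.5) tcp [629.5  40.4 215.2] [-90.   -0.  -92.6] marks [[632.4, 113.3]]
```

```bash
python3 -m handwheel '[[0.005,0.01,-0.03,0,0,0,1],[0.005,0.01,-0.06,0,0,0,1],[0.005,0.01,-0.06,0,0,0,1]]'; python3 - <<'E'
from h import *
z=arm.observe()["position"][2]; look('c',(629,41),z-193.9)
E
```

```text
t: 17.27
position: [629.9, 42.0, 208.3]
eef_rot: [-90.0, 0.0, -92.5]
force: [-0.1, 0.3, -1.4]
grip_width: 35.5
c (array([629.4,  41.9]), 36.5) tcp [630.   41.9 208.3] [-90.    0.  -92.5] marks [[632.1, 113.3]]
```

```bash
python3 -m handwheel '[[0,0,0,0,0,0,0.2],[0,0,0,0,0,0,-0.1],[0,0,0,0,0,0,-0.1],[0,0,0.1,0,0,0,-0.1],[0,0,0.5,0,0,0,-0.6],[0,0,0.85,0,0,0,-0.6],[0,0,0.85,0,0,0,-0.6]]'; python3 -m handwheel '[[-0.26,-0.35,0,0,0,0,-0.6],[-0.52,-0.69,0,0,0,0,-0.6]]'; python3 -m handwheel '[[-0.26,-0.35,0,0,0,0,-0.6],[-0.52,-0.69,0,0,0,0,-0.6]]';python3 -m handwheel '[[-0.26,-0.35,0,0,0,0,-0.6],[-0.52,-0.69,0,0,0,0,-0.6],[-0.52,-0.69,0,0,0,0,-0.6],[-0.52,-0.69,0,0,0,0,-0.6]]';python3 -c "
from h import *
look('d',(474,-165))"
```

```text
t: 18.2
position: [631.2, 41.6, 297.3]
eef_rot: [-89.6, 0.0, -92.5]
force: [0.4, 0.2, -0.3]
grip_width: 73.3
t: 18.45
position: [577.1, -27.5, 292.6]
eef_rot: [-90.1, -0.0, -92.4]
force: [0.5, -0.5, 0.5]
grip_width: 74.0
t: 18.7
position: [524.8, -97.1, 292.7]
eef_rot: [-90.1, -0.0, -92.5]
force: [0.2, -0.8, -0.9]
grip_width: 74.4
t: 19.2
position: [474.3, -164.6, 293.0]
eef_rot: [-90.0, 0.1, -92.5]
force: [-0.4, -0.6, -0.3]
grip_width: 74.3
d (array([ 473.2, -163.6]), 42.7) tcp [ 474.7 -164.   292.9] [-90.    0.1 -92.4] marks
```

```bash
python3 -m handwheel '[[-0.01,0,-0.5,0,0,0,-0.6],[-0.01,0,-0.9,0,0,0,-0.6],[-0.01,0,-0.97,0,0,0,-0.6],[-0.01,0,-0.97,0,0,0,-0.6],[-0.01,0,-0.97,0,0,0,1],[-0.01,0,-0.97,0,0,0,1],[-0.01,0,-0.97,0,0,0,1],[-0.01,0,-0.97,0,0,0,1],[-0.01,0,-0.97,0,0,0,1],[-0.01,0,-0.97,0,0,0,1]]' 40; python3 -m handwheel '[[0,0,0,0,0,0,1],[0,0,0.3,0,0,0,1],[0,0,0.7,0,0,0,1],[0,0,1,0,0,0,1],[0,0,1,0,0,0,1]]'
```

```text
t: 20.5
position: [473.2, -165.2, 196.7]
eef_rot: [-90.0, 0.0, -92.5]
force: [-0.6, 0.6, 6.0]
grip_width: 42.1
t: 21.12
position: [473.3, -165.3, 297.3]
eef_rot: [-89.8, -0.1, -92.5]
force: [-0.1, -0.9, -2.4]
grip_width: 42.3
```

```bash
python3 -m handwheel '[[0.26,0.46,0,0,0,0,1],[0.53,0.92,0,0,0,0,1]]';python3 -m handwheel '[[0.26,0.46,0,0,0,0,1],[0.53,0.92,0,0,0,0,1]]';python3 -m handwheel '[[0.26,0.46,0,0,0,0,1],[0.53,0.93,0,0,0,0,1],[0.53,0.93,0,0,0,0,1],[0.53,0.93,-0.4,0,0,0,1],[0.53,0.93,-0.79,0,0,0,1],[0.53,0.93,-0.79,0,0,0,1],[0.53,0.93,-0.79,0,0,0,1]]'; python3 - <<'E'
from h import *
z=arm.observe()["position"][2]; look('d',(632.4,112),z-196.7)
E
```

```text
t: 21.38
position: [525.8, -72.6, 294.2]
eef_rot: [-90.2, 0.0, -92.7]
force: [1.2, 0.1, -2.5]
grip_width: 42.4
t: 21.62
position: [578.9, 20.5, 293.5]
eef_rot: [-90.3, -0.0, -92.5]
force: [1.3, -0.7, -2.8]
grip_width: 42.5
t: 22.5
position: [631.8, 111.2, 217.0]
eef_rot: [-90.1, -0.0, -92.6]
force: [0.7, 0.2, -3.1]
grip_width: 42.7
d (array([631.3, 111.6]), 43.8) tcp [632.1 111.4 217.8] [-90.   -0.  -92.6] marks [[635.5, 185.2]]
```

```bash
python3 -m handwheel '[[0.008,0.012,-0.03,0,0,0,1],[0.008,0.012,-0.06,0,0,0,1],[0.008,0.012,-0.06,0,0,0,1]]'; python3 - <<'E'
from h import *
z=arm.observe()["position"][2]; look('d',(632.4,112),z-196.7)
E
```

```text
t: 22.92
position: [632.7, 113.2, 211.3]
eef_rot: [-90.0, 0.0, -92.5]
force: [0.5, -0.2, -2.4]
grip_width: 42.9
d (array([632.3, 113.7]), 43.9) tcp [632.8 113.1 211.3] [-90.    0.  -92.5] marks [[635.3, 185.2]]
```

```bash
python3 -m handwheel '[[0,0,0,0,0,0,0],[0,0,0,0,0,0,-0.3],[0,0,0,0,0,0,-0.3],[0,0,0.1,0,0,0,-0.3],[0,0,0.5,0,0,0,-0.9],[0,0,0.85,0,0,0,-0.9],[0,0,0.85,0,0,0,-0.9]]'; python3 -m handwheel '[[-0.25,-0.49,0,0,0,0,-0.9],[-0.5,-0.98,0,0,0,0,-0.9]]';python3 -m handwheel '[[-0.25,-0.49,0,0,0,0,-0.9],[-0.5,-0.98,0,0,0,0,-0.9]]'; python3 -m handwheel '[[-0.25,-0.49,0,0,0,0,-0.9],[-0.5,-0.98,0,0,0,0,-0.9]]';python3 -m handwheel '[[-0.25,-0.49,0,0,0,0,-0.9],[-0.5,-0.98,0,0,0,0,-0.9],[-0.5,-0.98,0,0,0,0,-0.9],[-0.5,-0.98,0,0,0,0,-0.9]]';python3 -c "
from h import *
look('e',(432,-279))"
```

```text
t: 23.85
position: [634.0, 112.9, 300.4]
eef_rot: [-89.5, 0.1, -92.5]
force: [0.2, 0.1, 0.1]
grip_width: 85.2
t: 24.1
position: [581.9, 14.6, 295.6]
eef_rot: [-90.1, -0.0, -92.4]
force: [-0.2, -0.9, 0.3]
grip_width: 88.5
t: 24.35
position: [531.6, -84.3, 295.8]
eef_rot: [-90.1, -0.0, -92.5]
force: [0.4, -0.9, 0.3]
grip_width: 88.5
t: 24.6
position: [481.7, -182.2, 295.8]
eef_rot: [-90.1, 0.0, -92.5]
force: [0.1, -1.2, 0.0]
grip_width: 88.4
t: 25.1
position: [432.9, -278.3, 295.8]
eef_rot: [-90.0, 0.1, -92.5]
force: [-0.2, 0.6, 0.3]
grip_width: 88.5
e (array([ 431.8, -277.7]), 49.8) tcp [ 433.5 -277.5  295.8] [-90.    0.1 -92.4] marks
```

```bash
python3 -m handwheel '[[-0.01,0,-0.5,0,0,0,-0.9],[-0.01,0,-0.9,0,0,0,-0.9],[-0.01,0,-0.97,0,0,0,-0.9],[-0.01,0,-0.97,0,0,0,-0.9],[-0.01,0,-0.97,0,0,0,1],[-0.01,0,-0.97,0,0,0,1],[-0.01,0,-0.97,0,0,0,1],[-0.01,0,-0.97,0,0,0,1],[-0.01,0,-0.97,0,0,0,1],[-0.01,0,-0.97,0,0,0,1]]' 45; python3 -m handwheel '[[0,0,0,0,0,0,1],[0,0,0.3,0,0,0,1],[0,0,0.7,0,0,0,1],[0,0,1,0,0,0,1],[0,0,1,0,0,0,1]]'
```

```text
t: 26.4
position: [431.9, -279.0, 199.5]
eef_rot: [-90.0, -0.0, -92.5]
force: [-1.1, 1.0, 3.1]
grip_width: 49.4
t: 27.02
position: [432.0, -279.1, 300.0]
eef_rot: [-89.9, -0.1, -92.5]
force: [0.2, -1.1, -5.2]
grip_width: 49.5
```

```bash
python3 -m handwheel '[[0.2,0.46,0,0,0,0,1],[0.4,0.92,0,0,0,0,1]]';python3 -m handwheel '[[0.2,0.46,0,0,0,0,1],[0.4,0.92,0,0,0,0,1]]';python3 -m handwheel '[[0.2,0.46,0,0,0,0,1],[0.4,0.92,0,0,0,0,1]]';python3 -m handwheel '[[0.2,0.46,0,0,0,0,1],[0.41,0.93,0,0,0,0,1]]';python3 -m handwheel '[[0.2,0.46,0,0,0,0,1],[0.42,0.95,0,0,0,0,1],[0.42,0.95,0,0,0,0,1],[0.42,0.95,-0.4,0,0,0,1],[0.42,0.95,-0.78,0,0,0,1],[0.42,0.95,-0.78,0,0,0,1],[0.42,0.95,-0.78,0,0,0,1]]'; python3 - <<'E'
from h import *
z=arm.observe()["position"][2]; look('e',(635.5,185),z-199.5,'w5')
E
```

```text
t: 27.28
position: [471.3, -185.9, 296.9]
eef_rot: [-90.2, 0.1, -92.7]
force: [1.9, 0.1, -5.7]
grip_width: 49.6
t: 27.52
position: [511.5, -93.1, 296.6]
eef_rot: [-90.3, 0.0, -92.5]
force: [1.1, -0.2, -5.2]
grip_width: 49.4
t: 27.78
position: [551.4, -1.2, 296.4]
eef_rot: [-90.3, -0.0, -92.5]
force: [0.2, 0.0, -5.0]
grip_width: 49.6
t: 28.02
position: [592.3, 91.5, 295.9]
eef_rot: [-90.3, -0.1, -92.5]
force: [0.5, -0.8, -5.7]
grip_width: 49.9
t: 28.9
position: [634.6, 184.5, 220.7]
eef_rot: [-90.1, -0.0, -92.6]
force: [0.5, 0.5, -3.8]
grip_width: 49.7
e (array([634. , 185.6]), 50.5) tcp [634.9 184.6 221.6] [-90.   -0.  -92.6] marks []
```

```bash
python3 -m handwheel '[[0.01,-0.008,-0.03,0,0,0,1],[0.01,-0.008,-0.07,0,0,0,1],[0.01,-0.008,-0.07,0,0,0,1]]'; python3 - <<'E'
from h import *
z=arm.observe()["position"][2]; look('e',(635.5,185),z-199.5)
E
```

```text
t: 29.32
position: [635.6, 184.2, 214.1]
eef_rot: [-90.0, -0.0, -92.5]
force: [0.1, -1.3, -4.8]
grip_width: 49.6
e (array([635.1, 185.4]), 50.5) tcp [635.7 184.3 214.2] [-90.    0.  -92.5] marks []
```

```bash
python3 -m handwheel '[[0,0,0,0,0,0,-0.2],[0,0,0,0,0,0,-0.4],[0,0,0,0,0,0,-0.4],[0,0,0.1,0,0,0,-0.4],[0,0,0.5,0,0,0,-0.4],[0,0,1,0,0,0,-0.4],[0,0,1,0,0,0,-0.4]]'; python3 -m handwheel '[[0,-0.4,0.4,0,0,0,-1],[0,-0.8,0.8,0,0,0,-1],[0,-0.9,0.9,0,0,0,-1],[0,-0.9,0.9,0,0,0,-1],[0,-0.9,0.9,0,0,0,-1]]';python3 -c "
from h import *
shot('wrist','w6')"
```

```text
t: 30.25
position: [637.5, 184.1, 320.2]
eef_rot: [-89.4, 0.2, -92.5]
force: [-0.3, -0.1, 0.0]
grip_width: 65.1
t: 30.88
position: [635.3, 96.8, 402.0]
eef_rot: [-90.2, 0.1, -92.3]
force: [0.1, 0.5, 0.3]
grip_width: 92.8
```

View pics/w6.png

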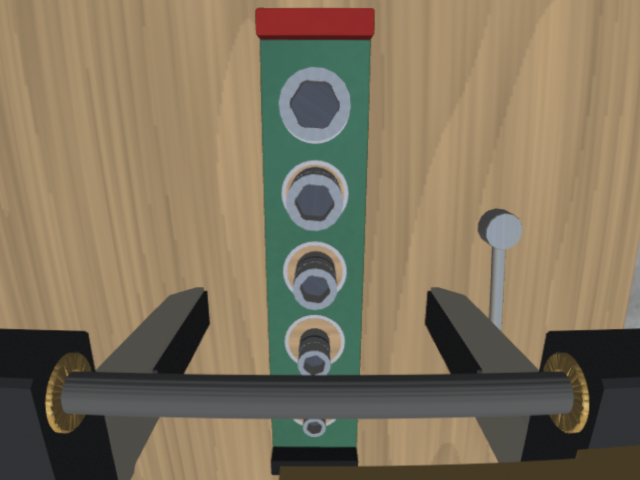

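```bash
python3 -m handwheel '[[-0.6,0.3,0,0,0,0,-1],[-1,0.6,0,0,0,0,-1],[-1,0.9,0,0,0,0,-1]]'; python3 -m handwheel '[[-0.6,0.6,0,0,0,0.1,-1],[-1,1,0,0,0,0.2,-1],[-1,1,0,0,0,0.2,-1]]';python3 -m handwheel '[[-0.3,0.6,0,0,0,0.1,-1],[-0.3,1,0,0,0,0.2,-1],[-0.3,1,0,0,0,0.2,-1],[-0.3,1,0,0,0,0.2,-1]]';cat > v.py <<'E'
from h import *
import sys
M=dict(e=(636.7,183.7),d=(633.5,111.6),c=(630.2,39.8),b=(627,-32),a=(623.8,-104))
MW={k:(x-1.3,y+1.6) for k,(x,y) in M.items()}
def hexes(c,M):
    hsv=cv2.cvtColor(c["img"],cv2.COLOR_BGR2HSV); m=cv2.inRange(hsv,(90,10,0),(130,140,122))
    B=blobs(m,4,4000)
    for k,p in M.items():
        q=project(c,[[*p,15+H[k]]])[0]; b=min(B,key=lambda b:np.hypot(*(b[0]-q)))
        w=plane(c,b[0],15+H[k])[0]; print(k,"hex err mm",(w-p).round(1),b[1][4])
W=shot("wrist"); W["img"]=cv2.imread("pics/w6.png")
t=shot("top","top9"); s=shot("side","side9")
print("top"); hexes(t,M); print("side"); hexes(s,M)
hsv=cv2.cvtColor(t["img"],cv2.COLOR_BGR2HSV)
a=cv2.resize(t["img"][150:330,130:530],(800,360),interpolation=2); b=cv2.resize(s["img"][160:320,180:420],(360,240),interpolation=2)
o=np.zeros((600,800,3),np.uint8); o[:360]=a; o[360:,:360]=b; cv2.imwrite("pics/f.png",o)
print([n for n in("x",)], arm.observe()["position"].round(0))
E
python3 v.py
```

```text
t: 31.3
position: [532.1, 187.0, 402.7]
eef_rot: [-90.4, -0.0, -92.3]
force: [1.0, 0.1, 1.0]
grip_width: 93.1
t: 31.68
position: [431.7, 289.2, 402.9]
eef_rot: [-90.3, 0.1, -73.9]
force: [0.8, 0.1, 0.4]
grip_width: 92.8
t: 32.17
position: [406.3, 383.5, 403.4]
eef_rot: [-90.1, -0.1, -56.7]
force: [0.3, -1.6, -0.3]
grip_width: 93.2
top
e hex err mm [-2.1 -1.7] 122
d hex err mm [-1.5  0.6] 97
c hex err mm [-0.6  1.5] 69
b hex err mm [-1.1  0. ] 40
a hex err mm [-3.3  2. ] 39
side
e hex err mm [ -6.4 -10. ] 15
d hex err mm [-6.3 -6. ] 11
c hex err mm [-6.6 -2.2] 16
b hex err mm [-7.5 -1.5] 10
a hex err mm [-6.5 -1. ] 7
['x'] [407. 383. 404.]
```

View pics/f.png

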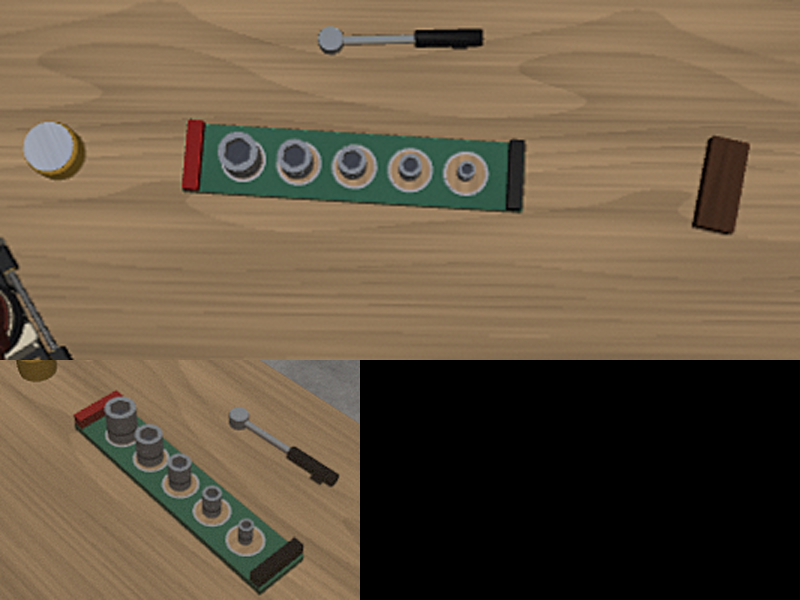

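```bash
cat > chk.py <<'E'
from h import *
from v2 import MW
c=shot("wrist"); hsv=cv2.cvtColor(c["img"],cv2.COLOR_BGR2HSV)
B=blobs(cv2.inRange(hsv,(90,10,0),(130,140,122)),60,6000); g=cv2.inRange(hsv,(60,90,0),(90,255,255))
cs,hi=cv2.findContours(g,cv2.RETR_CCOMP,1); E=[cv2.fitEllipse(q)[0] for q,h in zip(cs,hi[0]) if h[3]>=0 and cv2.contourArea(q)>1500]
print("tcp",arm.observe()["position"].round(0))
for k,p in MW.items():
    q=project(c,[[*p,15]])[0]; q2=project(c,[[*p,15+H[k]]])[0]
    if not(30<q[1]<300) or not E: continue
    e=min(E,key=lambda e:np.hypot(*(e-q))); b=min(B,key=lambda b:np.hypot(*(b[0]-q2)))
    m=plane(c,e,15)[0]; s=plane(c,b[0],15+H[k])[0]; print(k,"mark",m.round(1),"socket",s.round(1),"diff",(s-m).round(1),"row",q[1].round(),b[1][4])
E
cat > v2.py <<'E'
MW={k:(x-1.3,y+1.6) for k,(x,y) in dict(e=(636.7,183.7),d=(633.5,111.6),c=(630.2,39.8),b=(627,-32),a=(623.8,-104)).items()}
E
python3 -m handwheel '[[0.3,-0.6,0,0,0,-0.1,-1],[0.8,-1,0,0,0,-0.2,-1],[0.8,-1,0,0,0,-0.2,-1]]'; python3 -m handwheel '[[0.4,-0.5,0,0,0,-0.1,-1],[0.8,-1,0,0,0,-0.2,-1],[0.8,-1,0,0,0,-0.2,-1]]'; python3 -m handwheel '[[0.35,-0.4,0,0,0,0,-1],[0.7,-0.85,-0.6,0,0,0,-1],[0.7,-0.85,-0.6,0,0,0,-1],[0.7,-0.85,-0.6,0,0,0,-1]]'; python3 chk.py; for i in 1; do python3 -m handwheel '[[0,-0.4,0,0,0,0,-1],[0,-0.72,0,0,0,0,-1],[0,-0.72,0,0,0,0,-1],[0,-0.72,0,0,0,0,-1]]'; python3 chk.py; python3 -m handwheel '[[0,-0.4,0,0,0,0,-1],[0,-0.72,0,0,0,0,-1],[0,-0.72,0,0,0,0,-1],[0,-0.72,0,0,0,0,-1]]'; python3 chk.py; python3 -m handwheel '[[0,-0.4,0,0,0,0,-1],[0,-0.72,0,0,0,0,-1],[0,-0.72,0,0,0,0,-1],[0,-0.72,0,0,0,0,-1]]'; python3 chk.py;  python3 -m handwheel '[[0,-0.4,0,0,0,0,-1],[0,-0.72,0,0,0,0,-1],[0,-0.72,0,0,0,0,-1],[0,-0.72,0,0,0,0,-1]]'; python3 chk.py; done
```

```text
t: 32.7
position: [489.5, 278.1, 404.8]
eef_rot: [-89.8, -0.2, -75.3]
force: [0.4, 0.3, -0.3]
grip_width: 92.9
t: 33.08
position: [568.1, 178.1, 404.6]
eef_rot: [-89.9, -0.2, -93.2]
force: [-0.0, 0.3, -0.3]
grip_width: 93.1
t: 33.58
position: [635.4, 99.7, 343.0]
eef_rot: [-90.2, 0.0, -92.5]
force: [-0.1, 0.3, -0.2]
grip_width: 92.9
tcp [635. 101. 344.]
e mark [635.  187.8] socket [635.8 185. ] diff [ 0.8 -2.7] row 107.0 2716
d mark [631.9 110.1] socket [632.6 116.2] diff [0.7 6.1] row 209.0 1357
c mark [631.9 110.1] socket [629.8  45.4] diff [ -2.1 -64.7] row 299.0 560
t: 34.12
position: [635.8, 30.2, 345.5]
eef_rot: [-89.9, 0.2, -92.3]
force: [0.2, 0.4, -0.0]
grip_width: 92.9
tcp [636.  31. 345.]
d mark [632.1 112.8] socket [632.5 114. ] diff [0.5 1.2] row 113.0 1854
c mark [628.8  40.4] socket [629.7  43.7] diff [0.9 3.3] row 212.0 874
t: 34.67
position: [636.1, -42.0, 344.2]
eef_rot: [-90.0, 0.1, -92.3]
force: [-0.0, 0.2, -0.3]
grip_width: 92.7
tcp [636. -42. 344.]
c mark [629.   40.8] socket [629.7  42.5] diff [0.7 1.7] row 112.0 1250
b mark [625.7 -31.2] socket [625.9 -30.2] diff [0.2 1. ] row 212.0 550
t: 35.22
position: [636.3, -114.1, 344.0]
eef_rot: [-90.0, 0.1, -92.3]
force: [-0.5, 0.0, 0.3]
grip_width: 93.0
tcp [ 636. -114.  344.]
b mark [625.8 -31.1] socket [625.6 -30.9] diff [-0.2  0.3] row 112.0 784
a mark [ 622.6 -103.1] socket [ 622.8 -102.2] diff [0.2 1. ] row 212.0 300
t: 35.78
position: [636.5, -186.1, 344.0]
eef_rot: [-90.0, 0.2, -92.4]
force: [-0.1, 0.9, -1.3]
grip_width: 93.0
tcp [ 637. -186.  344.]
a mark [ 622.7 -103.1] socket [ 622.6 -102.7] diff [-0.1  0.4] row 112.0 423
```

```bash
python3 -c "
from station import close_job
print(close_job())"
```

```text
the job is handed in; nothing more can be done
None
```

I moved all five sockets onto the green board in size order, largest (e) next to the red end and smallest (a) at the black end, then handed the job in at about 36 s.

**Wrist-camera check:** I looked down on each socket from nearly straight above and compared it with its mark. a and b sit within about 0.5 mm, d about 1.3 mm off, and c about 1.8 mm off, the worst. I left c where it was.

**Disagreements:**
- **e:** The direct ring reading said 2.7 mm off, but the tall socket spoils that ring outline. Against the position found before placing, e is within about 1 mm.
- **Top camera:** Its coarser check gave 1 to 4 mm (a worst, e next).
- **Side camera:** Its numbers (6 to 12 mm) came from partial hexagon fragments, so I did not use them.
- **Oblique wrist views:** Two readings, 3 mm for c and 6 mm for d, were spoiled by the sockets hiding their rings.

**Rest of the scene:** The final pictures show all five sockets upright with their openings up. The ratchet, tin and offcut look untouched by eye; I did not measure them. The gripper was open, empty and clear above the board at hand-in, and the reported wrist forces stayed at about 6 N or less.

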